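Show the femur to the inspection camera

TASK

First put the vertebra with the blue disc back on its own stand, the one with the blue post: thread its canal over the post, let it lie flat on the wooden base and let go. Then pick the femur out of the steel dissecting tray and hold it up to the inspection camera: its ball straight above the yellow tip of the camera's pointer and level with the lens, the bone itself level and lying along the line of view, ball end towards the lens. Finish while still holding it there, and leave the red-disc vertebra and the camera undisturbed.

Things in the scene. Friction and masses are not known exactly. Their poses are not given: they have to be found in the camera images.
- vertebra_blue: Loose cast vertebra, flat on the green board, BLUE disc on top, 28 mm high, about 90 g. Origin: axis of the canal (22 mm through hole in a ring 32 mm wide, 20 high) at the underside; z up. Body: upright cylinder, 36 mm diameter, 28 high, axis at x = +30 mm: pinch it along y. Fin 8 mm thick runs to x = -48 mm; side arms at x = -4 mm (9 mm wide, tops at 15 mm) reach y = +-38 mm.
- vertebra_red: A second loose vertebra of the same shape, size and axes but with a RED disc, lying flat on the same green board. It stays where it lies. The two may lie either way round.
- stand_blue: Fixed specimen stand: round dark-wood base, 84 mm diameter, 12 mm high, with a thin blue patch and in its middle an upright BLUE post, 10 mm diameter, tapering to 4 mm over its last 6 mm, top at 62 mm above the table. Origin: centre of the base's underside, on the table; z up.
- stand_red: The same stand with a RED post and patch, empty, not to be used. The two stands may stand either way round.
- board: Fixed olive-green board, 160 x 340 x 12 mm, on which the vertebrae lie. Origin: centre of its underside on the table; y along its length.
- tray: Fixed open steel dissecting tray, 240 (x) x 230 (y) mm outside, rim 41 mm high, walls 4 mm, with a flat blue pad inside whose top is 14 mm above the table. Origin: centre of its underside on the table.
- femur: Loose ivory cast femur on the tray's pad, 142 mm long, about 110 g. Origin: mid-length, at its underside; x along the bone to the ball, z up as it lies. Round shaft, 18 mm diameter, axis 16 mm up; grip between x = -35 and +30 mm, balances near x = 0. Ball: one white 32 mm sphere centred at x = +55 mm. Knee end: two 32 mm spheres side by side at x = -55 mm, 62 mm across.
- femur_ball (a point): Centre of the ball at the femur's ball end: 55 mm along +x from the femur's origin and 16 mm up.
- femur_knee (a point): Middle of the femur's knee end: 55 mm along -x from the femur's origin and 16 mm up.
- camera_stand: Fixed camera stand on the right: black base 140 x 140 x 18 mm with a steel post of 18 mm diameter, top at 378 mm. Origin: on the table under the post. +x is the horizontal direction in which the camera looks (roughly the world's +y).
- lens (a point): Centre of the front glass of the black lens (46 mm diameter) of the white inspection camera, 90 mm ahead of its post's axis, looking level. +x is the viewing direction, z up. The camera's height on the post differs between starts (lens 170 to 250 mm above the table); stiff friction holds it.
- focus (a point): The point in the air for the centre of the femur's ball: 130 mm straight ahead of the lens, level with it, and 60 mm above the centre of the yellow tip (16 mm ball) of the thin black pointer (5 mm rod) running forward below the lens. Same axes as the lens: +x away from the lens.
Mind the look-alikes: they are no part of the job. What is shaped like the vertebra_blue but pink is not meant.

How it is judged:
By the outcome, as a careful person would: the job done as asked, in the order asked, and still so for the second after the job is handed in, while the arm keeps its last pose, push and grip.
It also fails if it takes over 58 s, if anything falls off the work surface, if the arm or the gripper's body presses on something with over 40 N, if the wrist force passes 120 N, or if a joint passes its speed limit or range.

ROBOT

A 6-joint arm with a two-finger parallel gripper is mounted at the origin on the work surface. World frame = base frame: x ahead of the robot, y to its left, z up, the work surface at z = 0. Lengths are in mm, angles in rad, forces in N, time in s.
With the tool pointing down it reaches from about 275 to 750 mm from the base axis. Payload 10.2 kg.
Tool frame: the origin (TCP) lies at the very end of the fingers, on their centre line; the grasp point (between the pads) lies 19 mm behind it (ctrl.grip_depth is the distance from the TCP to the grasp point, in mm); z points along the fingers, x is the direction in which the jaws open and shut, and the axes are right-handed (so a half turn about z gives the same grasp; the last joint's range is limited). The gripper opens to 85 mm and grips with 20 to 120 N. Pads are 22 mm wide; open, the fingers measure 114 mm over their backs; the gripper's body (76 mm by 85 mm) begins 54 mm behind the grasp point. The pads swing forward as they close: fully open they stand 13 mm farther back than shut.
Start: joints at [1.01, 0.313, 1.498, -0, 1.331, -0.223], TCP at [174.004, 495.332, 231.294] pointing down, gripper open.
Joint ranges: [-2.94, 2.94], [-0.97, 2.17], [0.19, 2.56], [-1.23, 4.37], [0.02, 3.11], [-2.88, 2.88]. Speed limits (rad/s): [2.39, 2.39, 3.01, 3.14, 3.14, 3.14].

INTERFACE

Orientations are given as a unit quaternion [w, x, y, z].
In Python, from rig import ctrl gives the robot as it stands.
- The arm moves only by the tool play_rows, never from a script. Its argument "motion" is a list of rows, each a list of 2 entries, a list of its own where there are three numbers: the shift along the tool's x, y, z in mm, then the turn, a rotation vector about the tool's x, y, z in degrees. A call has 1 to 20 rows; each row shifts and turns the commanded pose from where the row before left it, along the tool's axes as they then stand; what a row does not reach is not made up. A row lasts 1/12 s, in which the tool goes at most 41.7 mm and 7.16 degrees, less where a joint would pass 70% of its speed; a pose out of reach is approached as far as the arm can. A call with a gripper value outside its range is refused whole. "fingers" is the finger opening in mm, from 0 to 85.4, set as the call begins (left out, the last holds). The fingers move at their own pace and stop on an object; "squeeze" is the grip in N (left out, the last holds). Time passes only in rows, so rows that do not move let the fingers close. It gives the time, the measured TCP pose, the force and the opening at its end, in the units of the state.
- ctrl.sense(): the state, without advancing time (a new reading comes with each control period).
- ctrl.capture(name): name is "scene" or "top" or "wrist"; returns the picture (400x640x3 uint8, red, green, blue); there is no depth.
- ctrl.get_calibration(name): a dict with "K" (3x3 intrinsics, pixels), "k1" (the pictures are not rectified: a ray, as slopes to the right and down, at radius r is drawn at 1 + k1 r^2 times it, then the intrinsics apply), "R" (3x3) and "t" (3): a world point X has camera coordinates R X + t; the wrist camera has in their place "tool_from_camera" (4x4, takes a point from camera to tool coordinates, whose origin is the TCP and whose axes are the tool frame's). Camera axes: x right, y down, z forward; pixel columns grow to the right and rows downward; lengths in mm; the calibration is good to about 2 mm. A picture is of the moment at which its call begins: read the wrist's pose just before it. get_calibration takes no time and is no camera call.
- ctrl.finish_job(): hands the job in, once; it reports no verdict.
Trained networks look in the newest picture that a camera, given by its name, has taken for a name from the list of things; names that differ only in an ending like _2 or _b are one class to them, and where a whole thing is asked for, a point or a joint stands for the part that bears it (a point fixed in the world has none). Each returns a list of dicts, best first, with "p" (0 to 1); they miss things now and then, are a little off and sometimes report something else, mostly with a low value. They report only what shows in the picture. A call takes as long as a camera call. They do not tell look-alikes from the thing itself.
- ctrl.spot_in(camera, name): "position" ([column, row] as shares, 0 to 1, of the picture: columns of its width, rows of its height, amid what is visible of it).
The state is a dict: "time_s": time; "joints": joint angles; "dq": joint speeds; "tau": joint torques, N m; "eef_pos": TCP position; "ee_rot": TCP orientation; "force": force on the tool from outside, world axes, zero at the start; "wrist_torque": the same for the moment, N m; "grip_width": opening from 0.0 (shut) to 1.0 (fully open).
Only numpy, scipy, OpenCV 4.12 (cv2) and the standard library are available. Lean on these libraries where they do the work, as an engineer would, in place of code of your own. Each camera call takes 0.05 s, during which the arm holds its last target. There are 200 camera calls.

## Working session

There is one attempt and no reset: what is moved stays moved. The work goes in short steps, Python scripts to look and compute and a tool call to move; the robot and the scene stay as the last step left them, time stands still between calls to the robot, and variables do not carry over. Pictures are saved under pics/ and viewed, about 8 in all and at most 12, crops included, and the job is handed in when it is done.

Besides the shell and the picture viewer there is one more tool, called after ">>>" as name(argument=value, ...), one argument or row to a line, values as JSON. play_rows: Moves the arm, as the interface text tells. Its arguments: {"type":"object","properties":{"motion":{"type":"array"},"fingers":{"type":"number"},"squeeze":{"type":"number"}},"required":["motion"]}

```bash
mkdir -p pics; ls
cat > h.py <<'E'
import numpy as np, cv2
from scipy.spatial.transform import Rotation as Ro
from rig import ctrl
np.set_printoptions(precision=2,suppress=True)
def pose():
    s=ctrl.sense(); q=s["ee_rot"]; return np.array(s["eef_pos"],float), Ro.from_quat([q[1],q[2],q[3],q[0]]).as_matrix()
def cam(name,p=None):
    c=ctrl.get_calibration(name); K=np.array(c["K"],float); k1=c["k1"]
    if "R" in c: R=np.array(c["R"],float); t=np.array(c["t"],float)
    else:
        T=np.array(c["tool_from_camera"],float); tp,tR=p or pose()
        Rw=tR@T[:3,:3]; o=tp+tR@T[:3,3]; R=Rw.T; t=-R@o
    return K,k1,R,t
def ray(C,uv):
    K,k1,R,t=C
    n=cv2.undistortPoints(np.array([[uv]],float),K,np.array([k1,0,0,0.]))[0,0]
    d=R.T@np.array([n[0],n[1],1]); return -R.T@t, d/np.linalg.norm(d)
def onz(C,uv,z):
    o,d=ray(C,uv); return o+d*(z-o[2])/d[2]
def proj(C,X):
    K,k1,R,t=C
    return cv2.projectPoints(np.array(X,float).reshape(-1,1,3),cv2.Rodrigues(R)[0],t,K,np.array([k1,0,0,0.]))[0][:,0]
def tri(l):
    A=0;b=0
    for o,d in l:
        P=np.eye(3)-np.outer(d,d);A=A+P;b=b+P@o
    return np.linalg.solve(A,b)
def snap(name,fn):
    p=pose(); im=ctrl.capture(name); cv2.imwrite("pics/"+fn,im[:,:,::-1]); return im,cam(name,p)
def spot(c,n,k=3):
    return [(round(r["p"],2),np.array(r["position"])*[640,400]) for r in ctrl.spot_in(c,n)[:k]]
E
python3 - <<'E'
from h import *
for c in ("scene","top"):
    im,C=snap(c,c+"0.png"); print(c,"cam at",-C[2].T@C[3])
    for n in ["vertebra_blue","vertebra_red","stand_blue","stand_red","femur_ball","femur_knee","lens","focus","camera_stand","tray"]:
        print(n,[(p,u,onz(C,u,15)[:2]) for p,u in spot(c,n)])
print(ctrl.sense())
a=cv2.imread("pics/scene0.png");b=cv2.imread("pics/top0.png")
E
```

```text
pics
scene cam at [1377.68  173.65 1237.7 ]
vertebra_blue [(0.7, array([422.98, 233.08]), array([424.07, 337.93]))]
vertebra_red [(0.44, array([381.12, 227.6 ]), array([429.65, 186.34]))]
stand_blue [(0.82, array([369.22, 268.88]), array([612.89, 167.21])), (0.6, array([307.58, 240.2 ]), array([538.95, -65.16])), (0.24, array([197.38, 169.  ]), array([ 278.18, -598.52]))]
stand_red [(0.92, array([412.22, 267.  ]), array([576.07, 309.67]))]
femur_ball [(0.83, array([305.92, 240.4 ]), array([541.01, -70.81]))]
femur_knee [(0.68, array([309.82, 240.92]), array([540.41, -56.58]))]
lens [(0.76, array([201.22, 170.8 ]), array([ 284.95, -578.56]))]
focus [(0.59, array([197.7, 172.8]), array([ 298.81, -588.37]))]
camera_stand [(0.66, array([196.61, 195.6 ]), array([ 418.05, -542.55]))]
tray [(0.84, array([305.79, 240.08]), array([539.74, -71.59]))]
top cam at [ 271.1   -70.14 1282.58]
vertebra_blue [(0.65, array([164.42, 255.4 ]), array([271.7 , 414.15])), (0.5, array([188.1, 203.8]), array([422.41, 347.  ]))]
vertebra_red [(0.63, array([248. , 199.8]), array([430.17, 168.4 ])), (0.47, array
[... 348 characters left out ...]
160.8]), array([542.91, -45.88])), (0.49, array([216.19, 208.68]), array([405.86, 263.01]))]
lens [(0.69, array([483.2 , 179.68]), array([ 473.75, -530.66]))]
focus []
camera_stand [(0.6, array([482.37, 183.08]), array([ 463.62, -527.51]))]
tray [(0.94, array([336.13, 161.  ]), array([541.04, -96.29]))]
{'time_s': 1.1, 'joints': array([ 1.01,  0.31,  1.5 ,  0.  ,  1.33, -0.22]), 'dq': array([ 0.,  0., -0., -0.,  0.,  0.]), 'tau': array([ -0.  , -41.22, -25.99,  -0.  ,   0.  ,  -0.  ]), 'eef_pos': array([174.  , 495.31, 231.27]), 'ee_rot': array([ 0.  ,  0.82,  0.58, -0.  ]), 'force': array([-0.5 , -0.97,  0.15]), 'wrist_torque': array([ 0.01,  0.  , -0.03]), 'grip_width': 1.0034948740092566}
```

View pics/scene0.png

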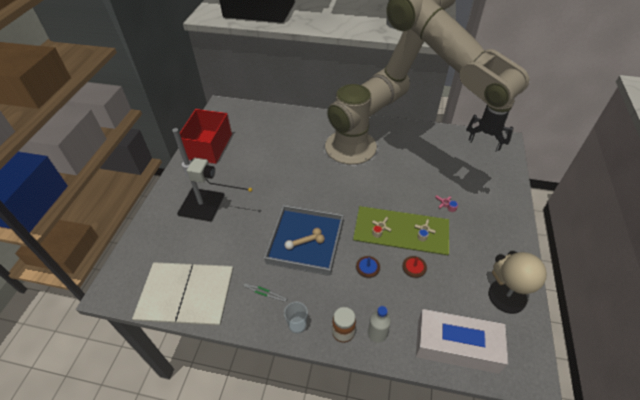

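View pics/top0.png

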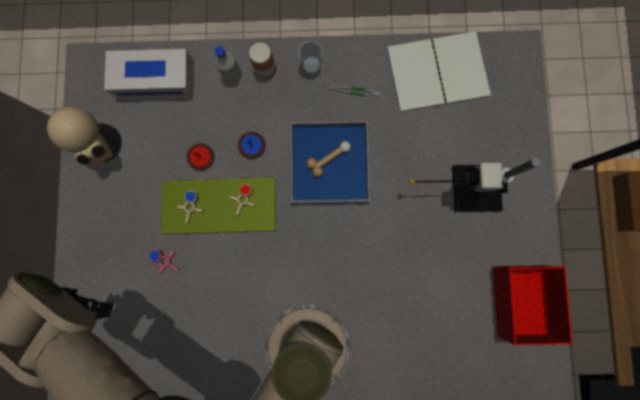

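The first two pictures show three vertebra-like things: an ivory one with a blue disc at top (189,205) / scene (424,231), an ivory one with a red disc at (243,195) / (380,228), and a pink one with a blue disc off the board at (165,258) / (447,203). I choose (189,205). The blue stand is at top (251,145), the red stand at (200,157), the femur at (330,158) with its ball at (346,146), and the yellow tip at (412,181) / scene (250,189).

Run:
```python
from h import *
T=cv2.imread("pics/top0.png");S=cv2.imread("pics/scene0.png")
r=lambda im,x,y,w,h,k:cv2.resize(im[y:y+h,x:x+w],None,fx=k,fy=k,interpolation=cv2.INTER_CUBIC)
A=r(T,155,135,130,100,3);B=r(T,290,120,130,100,3);C=r(S,355,200,130,100,3);D=r(S,170,120,130,100,3)
cv2.imwrite("pics/crop0.png",np.vstack([np.hstack([A,B]),np.hstack([C,D])])[:600,:800])
CT,CS=cam("top"),cam("scene")
def blob(im,lo,hi,box):
    h=cv2.cvtColor(im,cv2.COLOR_BGR2HSV);m=cv2.inRange(h,lo,hi);M=np.zeros_like(m);x,y,w,hh=box;M[y:y+hh,x:x+w]=m[y:y+hh,x:x+w]
    ys,xs=np.nonzero(M);return np.array([xs.mean(),ys.mean()]),len(xs)
bl=((105,120,60),(130,255,255))
for im,C,bx,n in ((T,CT,(180,185,20,25),"T"),(S,CS,(412,220,24,20),"S")):
    c,k=blob(im,*bl,bx);print(n,"blue disc",c,k,onz(C,c,40))
ye=((18,120,90),(35,255,255))
a,k=blob(T,*ye,(400,172,25,20));b,k2=blob(S,*ye,(240,180,20,20))
print("tip",a,k,b,k2,tri([ray(CT,a),ray(CS,b)]))
```

```text
T blue disc [189.94 195.97] 68 [442.33 333.75  40.  ]
S blue disc [423.19 232.27] 37 [439.81 335.13  40.  ]
tip [411.42 181.19] 26 [249.67 189.25] 12 [ 453.52 -292.68  144.62]
```

View pics/crop0.png

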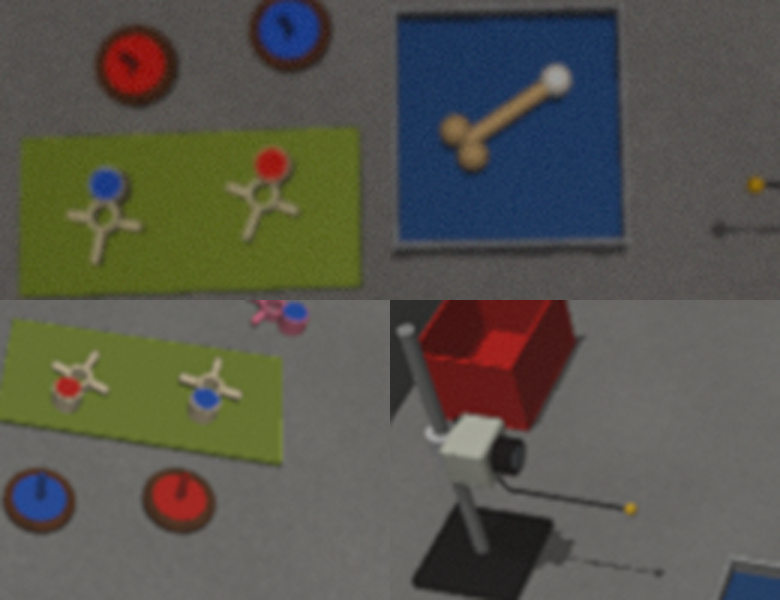

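The crop confirms the choice: ivory with a blue disc on the board, canal at top pixel (189,207) and fin to (187,222). The pink one is off the board. The lens looks along +y, with the pointer below it.

```bash
cat >> h.py <<'E'
def down(yaw): # tool z down, tool x at world angle yaw(deg)
    a=np.radians(yaw);x=np.array([np.cos(a),np.sin(a),0]);z=np.array([0,0,-1.]);return np.column_stack([x,np.cross(z,x),z])
def plan(P,R,N=None,start=None):
    p0,R0=start or pose(); w=Ro.from_matrix(R0.T@R).as_rotvec(); d=R0.T@(np.array(P,float)-p0)
    n=N or int(np.ceil(max(np.linalg.norm(d)/35,np.degrees(np.linalg.norm(w))/6.5,1)))
    M=sum(Ro.from_rotvec(w*k/n).as_matrix() for k in range(n)); s=np.linalg.solve(M,d)
    print("rows",n,[list(np.round(s,1)+0.),list(np.round(np.degrees(w/n),2)+0.)]); return n
E
python3 - <<'E'
from h import *
CT,CS=cam("top"),cam("scene")
q=lambda x,y,ox,oy:np.array([ox+x/3,oy+y/3])
can=onz(CT,q(101,215,155,135),32);fin=onz(CT,q(95,262,155,135),27);disc=np.array([441,334.4,40])
print("can",can,"fin",fin,"ang",np.degrees(np.arctan2(*(disc-fin)[[1,0]])))
# stands: patch centres
for n,u in(("blue",q(290,28,155,135)),("red",q(137,65,155,135))):print(n,onz(CT,u,12))
for n,u in(("blue",q(40,498,355,200-100)),("red",q(179,498,355,100))):print(n,onz(CS,u,12))
b=onz(CT,q(556,78,290-130,120),30);k=onz(CT,q(463,143,160,120),30);print("ball",b,"knee",k)
c=ctrl.get_calibration("wrist");print(np.array(c["tool_from_camera"]),c["K"])
p,R=pose();print(p,R)
for yaw in (90,-90,180,0): print(yaw); plan([400,336,220],down(yaw))
E
```

```text
can [411.88 339.58  32.  ] fin [366.4  346.32  27.  ] ang -9.077153225607178
blue [599.44 157.81  12.  ]
red [565.24 312.3   12.  ]
blue [600.26 162.7   12.  ]
red [568.42 317.91  12.  ]
ball [ 582.58 -124.49   30.  ] knee [519.38 -31.06  30.  ]
[[   1.      0.      0.      0.54]
 [  -0.      0.95    0.33  -85.04]
 [  -0.     -0.33    0.95 -142.46]
 [   0.      0.      0.      1.  ]] [[354.98   0.   316.62]
 [  0.   354.98 197.72]
 [  0.     0.     1.  ]]
[174.   495.31 231.27] [[ 0.33  0.94 -0.  ]
 [ 0.94 -0.33 -0.  ]
 [-0.   -0.   -1.  ]]
90
rows 8 [[np.float64(-14.3), np.float64(31.7), np.float64(1.4)], [np.float64(0.0), np.float64(0.0), np.float64(-2.42)]]
-90
rows 25 [[np.float64(13.8), np.float64(7.6), np.float64(0.4)], [np.float64(0.0), np.float64(0.0), np.float64(6.43)]]
180
rows 17 [[np.float64(-17.5), np.float64(7.3), np.float64(0.7)], [np.float64(0.0), np.float64(0.0), np.float64(-6.43)]]
0
rows 11 [[np.float64(7.5), np.float64(25.7), np.float64(1.0)], [np.float64(0.0), np.float64(0.0), np.float64(6.42)]]
```

Run:
```python
from h import *
plan([425,336,150],down(81),12)
```

```text
rows 12 [[np.float64(-7.6), np.float64(23.6), np.float64(6.8)], [np.float64(0.0), np.float64(0.0), np.float64(-0.86)]]
```

>>> play_rows(
  motion=[
    [[-7.6,23.6,6.8],[0,0,-0.86]],
    [[-7.6,23.6,6.8],[0,0,-0.86]],
    [[-7.6,23.6,6.8],[0,0,-0.86]],
    [[-7.6,23.6,6.8],[0,0,-0.86]],
    [[-7.6,23.6,6.8],[0,0,-0.86]],
    [[-7.6,23.6,6.8],[0,0,-0.86]],
    [[-7.6,23.6,6.8],[0,0,-0.86]],
    [[-7.6,23.6,6.8],[0,0,-0.86]],
    [[-7.6,23.6,6.8],[0,0,-0.86]],
    [[-7.6,23.6,6.8],[0,0,-0.86]],
    [[-7.6,23.6,6.8],[0,0,-0.86]],
    [[-7.6,23.6,6.8],[0,0,-0.86]],
    [[0,0,0],[0,0,0]],
    [[0,0,0],[0,0,0]],
  ],
  fingers=70,
  squeeze=30,
)

```text
time_s: 2.27
eef_pos: [425.0, 335.3, 149.2]
ee_rot: [-0.0, 0.761, 0.648, -0.0]
force: [-1.0, 0.6, 0.6]
grip_width: 0.82
```

Run:
```python
from h import *
im,C=snap("wrist","w1.png");print(pose()[0])
h=cv2.cvtColor(im,cv2.COLOR_RGB2HSV);m=cv2.inRange(h,(105,120,60),(130,255,255))
n,l,s,c=cv2.connectedComponentsWithStats(m)
for i in range(1,n):
    if s[i][4]>80:print(s[i],c[i],onz(C,c[i],40))
print(spot("wrist","vertebra_blue"))
```

```text
[424.43 335.83 149.63]
[ 299  199   40   37 1166] [318.03 216.67] [442.49 334.27  40.  ]
[   0  294   51  106 2632] [ 18.57 364.71] [555.41  11.13  40.  ]
[158 385  16  15 145] [165.66 392.52] [602.83 158.    40.  ]
[(0.83, array([318.27, 187.  ]))]
```

View pics/w1.png

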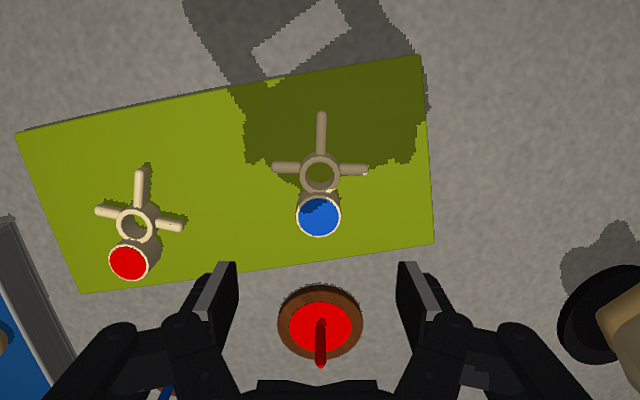

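The wrist view shows the blue-disc vertebra: disc (318,216), canal (320,173), fin tip (321,112), arm tips (273,167) and (367,170). The red-disc one is clear of the fingers at (130,260).

Run:
```python
from h import *
C=cam("wrist")
can=onz(C,(320,173),32);fin=onz(C,(321,113),27);disc=onz(C,(318.5,215.5),40);a1=onz(C,(273,167),27);a2=onz(C,(367,170),27)
print(can,fin,disc,a1,a2)
f=lambda d:np.degrees(np.arctan2(d[1],d[0]))
print(f(disc-fin),f(disc-can),f(a1-a2),np.linalg.norm(disc-can),f(a2-a1))
# symmetric axis: fit
ang=f(a2-a1)-90; 
plan([disc[0],disc[1],70],down(81),3); plan([disc[0],disc[1],17],down(81),5)
```

```text
[410.14 341.8   32.  ] [366.55 349.35  27.  ] [441.05 335.78  40.  ] [401.1  306.66  27.  ] [414.75 377.85  27.  ]
-10.320327587110736 -11.022378721132348 -100.85333409174561 32.493049400182954 79.14666590825439
rows 3 [[np.float64(0.7), np.float64(5.6), np.float64(26.6)], [np.float64(0.0), np.float64(0.0), np.float64(-0.01)]]
rows 5 [[np.float64(0.4), np.float64(3.4), np.float64(26.6)], [np.float64(0.0), np.float64(0.0), np.float64(0.0)]]
```

Run:
```python
from h import *
plan([440.3,335.8,16],down(79.4),6)
```

```text
rows 6 [[np.float64(0.4), np.float64(2.7), np.float64(22.3)], [np.float64(0.0), np.float64(0.0), np.float64(0.26)]]
```

>>> play_rows(
  motion=[
    [[2.4,16.2,22],[0,0,1.6]],
    [[0,0,22],[0,0,0]],
    [[0,0,22],[0,0,0]],
    [[0,0,22],[0,0,0]],
    [[0,0,22],[0,0,0]],
    [[0,0,14],[0,0,0]],
    [[0,0,9.5],[0,0,0]],
    [[0,0,0],[0,0,0]],
  ],
)

```text
time_s: 3.03
eef_pos: [439.7, 335.9, 15.0]
ee_rot: [-0.0, 0.769, 0.639, -0.001]
force: [0.2, 0.1, 0.8]
grip_width: 0.819
```

>>> play_rows(
  motion=[
    [[0,0,0],[0,0,0]],
    [[0,0,0],[0,0,0]],
    [[0,0,0],[0,0,0]],
    [[0,0,0],[0,0,0]],
    [[0,0,0],[0,0,0]],
    [[0,0,0],[0,0,0]],
    [[0,0,0],[0,0,0]],
    [[0,0,0],[0,0,0]],
  ],
  fingers=20,
  squeeze=40,
)

```text
time_s: 3.7
eef_pos: [441.6, 336.0, 17.6]
ee_rot: [0.0, 0.77, 0.639, 0.001]
force: [-1.8, -1.0, 7.0]
grip_width: 0.411
```

>>> play_rows(
  motion=[
    [[0,0,-6],[0,0,0]],
    [[0,0,-14],[0,0,0]],
    [[0,0,-22],[0,0,0]],
    [[0,0,-25],[0,0,0]],
    [[0,0,-25],[0,0,0]],
    [[0,0,-20],[0,0,0]],
    [[0,0,0],[0,0,0]],
  ],
)

```text
time_s: 4.28
eef_pos: [442.7, 336.5, 132.9]
ee_rot: [0.001, 0.77, 0.639, 0.004]
force: [0.4, 0.3, -0.3]
grip_width: 0.406
```

Run:
```python
from h import *
print(pose()[0],ctrl.sense()["force"],ctrl.sense()["grip_width"]);plan([610,200,127],down(79.4),10)
```

```text
[442.68 336.47 132.91] [ 0.44  0.34 -0.33] 0.40614781162149505
rows 10 [[np.float64(-10.3), np.float64(19.0), np.float64(0.6)], [np.float64(0.04), np.float64(-0.03), np.float64(0.0)]]
```

>>> play_rows(
  motion=[
    [[-5,10,0.3],[0,0,0]],
    [[-11,20,0.6],[0,0,0]],
    [[-11,20,0.6],[0,0,0]],
    [[-11,20,0.6],[0,0,0]],
    [[-11,20,0.6],[0,0,0]],
    [[-11,20,0.6],[0,0,0]],
    [[-11,20,0.6],[0,0,0]],
    [[-11,20,0.6],[0,0,0]],
    [[-11,20,0.6],[0,0,0]],
    [[-10,20,0.6],[0,0,0]],
    [[0,0,0],[0,0,0]],
    [[0,0,0],[0,0,0]],
    [[0,0,0],[0,0,0]],
  ],
)

```text
time_s: 5.37
eef_pos: [608.1, 199.2, 121.3]
ee_rot: [-0.001, 0.77, 0.638, -0.001]
force: [0.4, -0.4, -0.7]
grip_width: 0.407
```

Run:
```python
from h import *
im,C=snap("wrist","w2.png");p,R=pose();print(p,R,ctrl.sense()["grip_width"])
```

```text
[608.02 199.59 121.72] [[ 0.18  0.98 -0.  ]
 [ 0.98 -0.18 -0.  ]
 [-0.   -0.   -1.  ]] 0.40749198694020095
```

View pics/w2.png

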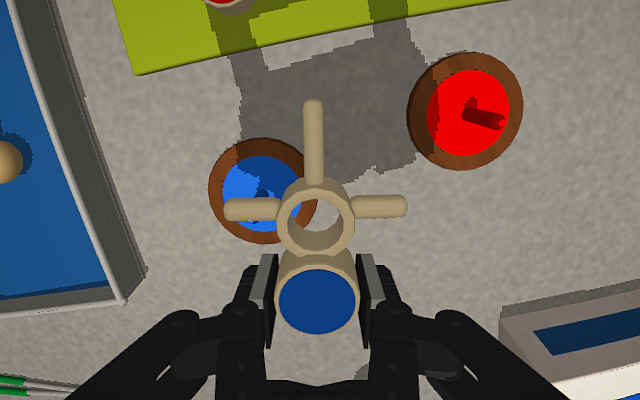

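The view shows the vertebra held square: ring top centre about (316,216), disc (317,300). The blue stand base is centred near (262,190), and the red stand is off at (465,111).

Run:
```python
from h import *
p,R=pose();C=cam("wrist",(p,R));im=cv2.imread("pics/w2.png")
for z in(14,16): 
    c=onz(C,(316,216),p[2]+z);d=onz(C,(317,300),p[2]+z+8);print("canal tool",R.T@(c-p),"disc tool",R.T@(d-p))
# blue stand: fit base ellipse on rim by projecting circle: wood rim pixels
h=cv2.cvtColor(im,cv2.COLOR_BGR2HSV);m=cv2.inRange(h,(3,90,40),(16,255,200));m[:,:200]=0;m[:,330:]=0;m[:120]=0;m[250:]=0
b=cv2.inRange(h,(105,120,60),(130,255,255));b[:,:200]=0;b[:,330:]=0;b[:120]=0;b[250:]=0
for mk,n in((m,"wood"),(b,"patch")):
    ys,xs=np.nonzero(mk);P=np.array([onz(C,(x,y),12)[:2] for x,y in zip(xs,ys)])
    q=P[::7];ctr,r=cv2.minEnclosingCircle(P.astype(np.float32));print(n,len(P),ctr,r)
print(onz(C,(262,190),12))
CT,CS=cam("top"),cam("scene")
for nm,C2 in(("top",CT),("scene",CS)):
    I=cv2.imread(f"pics/{nm}0.png");hh=cv2.cvtColor(I,cv2.COLOR_BGR2HSV);mm=cv2.inRange(hh,(105,120,60),(130,255,255))
    u=proj(C2,[600,160,12])[0].astype(int);k=np.zeros_like(mm);k[u[1]-14:u[1]+14,u[0]-14:u[0]+14]=1
    k*=mm;ys,xs=np.nonzero(k);P=np.array([onz(C2,(x,y),12)[:2] for x,y in zip(xs,ys)]);print(nm,cv2.minEnclosingCircle(P.astype(np.float32)),P.mean(0))
```

```text
canal tool [  0.45 -32.94 -13.95] disc tool [  0.87   0.23 -22.  ]
canal tool [  0.46 -33.75 -15.95] disc tool [  0.87  -1.19 -24.  ]
wood 3475 (599.315673828125, 161.00123596191406) 42.37608337402344
patch 2856 (600.4186401367188, 159.7953338623047) 30.250598907470703
[596.76 160.85  12.  ]
top ((599.6732788085938, 160.14056396484375), 30.37053680419922) [599.86 160.24]
scene ((597.7412719726562, 159.6938018798828), 30.128463745117188) [598.14 160.7 ]
```

Run:
```python
from h import *
plan([630.8,154,95],down(79.4),4)
```

```text
rows 4 [[np.float64(-10.2), np.float64(7.7), np.float64(6.7)], [np.float64(-0.02), np.float64(0.01), np.float64(0.0)]]
```

>>> play_rows(
  motion=[
    [[-5,4,3],[0,0,0]],
    [[-10,7,6],[0,0,0]],
    [[-11,8,7],[0,0,0]],
    [[-10,8,7],[0,0,0]],
    [[-4.8,3.8,3.8],[0,0,0]],
    [[0,0,0],[0,0,0]],
    [[0,0,0],[0,0,0]],
    [[0,0,0],[0,0,0]],
  ],
)

```text
time_s: 6.08
eef_pos: [631.5, 153.8, 95.9]
ee_rot: [0.0, 0.77, 0.639, 0.0]
force: [0.3, 0.1, -0.6]
grip_width: 0.405
```

Run:
```python
from h import *
im,C=snap("wrist","w3.png");p,R=pose();print(p)
for z in (12,56,62):print(z,proj(C,[599.5,160.3,z]))
cr=cv2.resize(im[120:340,220:420,::-1],None,fx=2.7,fy=2.7,interpolation=cv2.INTER_CUBIC);cv2.imwrite("pics/w3c.png",cr)
```

```text
[631.49 154.03  96.02]
12 [[316.21 159.87]]
56 [[316.15 178.5 ]]
62 [[316.14 181.7 ]]
```

View pics/w3c.png

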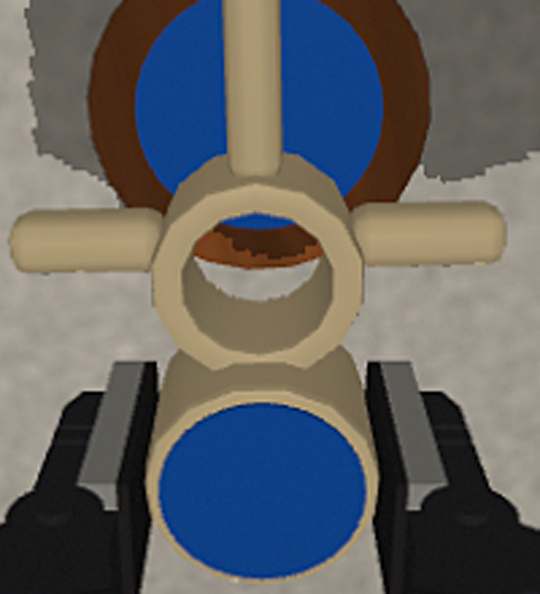

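Laterally aligned: ring and base are both centred at column ~316, and the post is hidden behind the fin as projected. Next I check along the tool's y.

Run:
```python
from h import *
p,R=pose();C=cam("wrist",(p,R))
u=lambda x,y:(220+x/2.7,120+y/2.7)
ty=R[:,1]
print("stand from patch edge",onz(C,u(258,228),12)-30*ty,"wood edge",onz(C,u(258,268),12)-42*ty)
for uz in (15,):
    print("ring inner top",[ (R.T@(onz(C,u(258,y),p[2]+uz)-p))[1] for y in (185,355)], "body far/near",[(R.T@(onz(C,u(262,y),p[2]+uz+8)-p))[1] for y in (388,580)],
     "hole bottom far edge",(R.T@(onz(C,u(258,300),p[2]+uz-20)-p))[1])
plan([630.8,154,60],R,4)
```

```text
stand from patch edge [600.32 159.9   11.99] wood edge [599.22 160.1   11.98]
ring inner top [np.float64(-44.52574369832555), np.float64(-18.000972124332222)] body far/near [np.float64(-16.97085179384872), np.float64(16.890325549224176)] hole bottom far edge -17.870775426202748
rows 4 [[np.float64(0.0), np.float64(-0.2), np.float64(9.0)], [np.float64(0.0), np.float64(0.0), np.float64(0.0)]]
```

>>> play_rows(
  motion=[
    [[0,-1.6,5],[0,0,0]],
    [[0,0,12],[0,0,0]],
    [[0,0,12],[0,0,0]],
    [[0,0,12],[0,0,0]],
    [[0,0,12],[0,0,0]],
    [[0,0,0],[0,0,0]],
  ],
)

```text
time_s: 6.63
eef_pos: [628.3, 153.7, 39.0]
ee_rot: [-0.002, 0.77, 0.639, -0.002]
force: [-1.2, 0.1, -1.0]
grip_width: 0.405
```

>>> play_rows(
  motion=[
    [[0,0,8],[0,0,0]],
    [[0,0,8],[0,0,0]],
    [[0,0,5],[0,0,0]],
    [[0,0,2],[0,0,0]],
    [[0,0,0],[0,0,0]],
    [[0,0,0],[0,0,0]],
  ],
)

```text
time_s: 7.13
eef_pos: [630.1, 153.9, 19.9]
ee_rot: [0.0, 0.77, 0.639, 0.0]
force: [-0.1, 0.0, -0.1]
grip_width: 0.411
```

>>> play_rows(
  motion=[
    [[0,0,1],[0,0,0]],
    [[0,0,1],[0,0,0]],
    [[0,0,0],[0,0,0]],
    [[0,0,0],[0,0,0]],
  ],
)

```text
time_s: 7.47
eef_pos: [629.9, 153.9, 17.8]
ee_rot: [0.0, 0.77, 0.639, 0.0]
force: [-0.3, 0.1, -1.4]
grip_width: 0.409
```

>>> play_rows(
  motion=[
    [[0,0,0.7],[0,0,0]],
    [[0,0,0.3],[0,0,0]],
    [[0,0,0],[0,0,0]],
    [[0,0,0],[0,0,0]],
  ],
)

```text
time_s: 7.8
eef_pos: [630.1, 153.9, 17.6]
ee_rot: [0.0, 0.77, 0.639, 0.0]
force: [-2.1, -1.5, 5.5]
grip_width: 0.409
```

>>> play_rows(
  motion=[
    [[0,0,0],[0,0,0]],
    [[0,0,0],[0,0,0]],
    [[0,0,0],[0,0,0]],
    [[0,0,0],[0,0,0]],
    [[0,0,0],[0,0,0]],
    [[0,0,-5],[0,0,0]],
    [[0,0,-15],[0,0,0]],
    [[0,0,-25],[0,0,0]],
    [[0,0,-30],[0,0,0]],
    [[0,0,-30],[0,0,0]],
    [[0,0,-30],[0,0,0]],
    [[0,0,0],[0,0,0]],
  ],
  fingers=65,
)

```text
time_s: 8.8
eef_pos: [632.3, 154.1, 158.9]
ee_rot: [0.003, 0.77, 0.639, 0.004]
force: [-0.2, -0.5, -0.7]
grip_width: 0.761
```

Run:
```python
from h import *
im,C=snap("wrist","w4.png");p,R=pose();print(p)
cv2.imwrite("pics/w4c.png",im[60:380,120:520,::-1])
CT=cam("top")
for n,z in(("femur_ball",30),("femur_knee",30)):print(n,[(a,onz(CT,u,z)) for a,u in spot("top",n)])
I=ctrl.capture("top");h=cv2.cvtColor(I,cv2.COLOR_RGB2HSV)
T=I[120:205,290:370];g=cv2.inRange(cv2.cvtColor(T,cv2.COLOR_RGB2HSV),(0,0,150),(180,60,255));
m=cv2.inRange(cv2.cvtColor(T,cv2.COLOR_RGB2HSV),(5,50,60),(30,255,255))
for nm,k in(("white",g),("tan",m)):
    n,l,s,c=cv2.connectedComponentsWithStats(k)
    for i in range(1,n):
        if s[i][4]>20:print(nm,s[i],c[i]+[290,120],onz(CT,c[i]+[290,120],30))
```

```text
[631.31 154.   155.53]
femur_ball [(0.93, array([533.63, -47.55,  30.  ]))]
femur_knee [(0.74, array([539.7 , -46.16,  30.  ])), (0.49, array([404.27, 259.07,  30.  ]))]
white [53 23  5  5 21] [344.86 145.19] [ 585.08 -123.15   30.  ]
tan [ 17  27  37  30 326] [322.19 161.8 ] [536.46 -54.68  30.  ]
```

View pics/w4c.png

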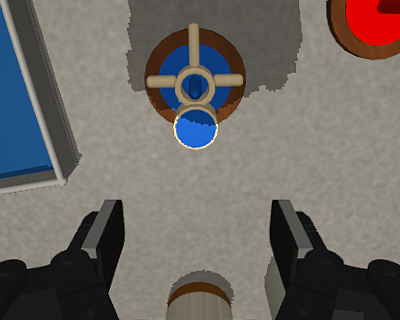

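The blue vertebra lies threaded and flat on the blue stand, with the post visible in its canal. Now the femur.

Run:
```python
from h import *
plan([551,-78,135],down(35),11)
```

```text
rows 11 [[np.float64(-22.3), np.float64(4.8), np.float64(1.4)], [np.float64(-0.01), np.float64(0.01), np.float64(4.03)]]
```

>>> play_rows(
  motion=[
    [[-22.3,4.8,1.4],[0,0,4.03]],
    [[-22.3,4.8,1.4],[0,0,4.03]],
    [[-22.3,4.8,1.4],[0,0,4.03]],
    [[-22.3,4.8,1.4],[0,0,4.03]],
    [[-22.3,4.8,1.4],[0,0,4.03]],
    [[-22.3,4.8,1.4],[0,0,4.03]],
    [[-22.3,4.8,1.4],[0,0,4.03]],
    [[-22.3,4.8,1.4],[0,0,4.03]],
    [[-22.3,4.8,1.4],[0,0,4.03]],
    [[-22.3,4.8,1.4],[0,0,4.03]],
    [[-22.3,4.8,1.4],[0,0,4.03]],
    [[0,0,0],[0,0,0]],
    [[0,0,0],[0,0,0]],
    [[0,0,0],[0,0,0]],
  ],
  fingers=50,
)

```text
time_s: 10.17
eef_pos: [551.7, -77.6, 135.7]
ee_rot: [-0.0, 0.953, 0.302, -0.0]
force: [-0.7, 0.5, -0.0]
grip_width: 0.587
```

Run:
```python
from h import *
im,C=snap("wrist","w5.png");p,R=pose();print(p,R[:,0])
cv2.imwrite("pics/w5c.png",im[:,:,::-1])
h=cv2.cvtColor(im,cv2.COLOR_RGB2HSV)
m=cv2.inRange(h,(5,50,60),(30,255,255));w=cv2.inRange(h,(0,0,140),(180,45,255))
for nm,k in(("white",w),("tan",m)):
    n,l,s,c=cv2.connectedComponentsWithStats(k)
    for i in range(1,n):
        if s[i][4]>400:print(nm,s[i],c[i],onz(C,c[i],30))
```

```text
[551.91 -77.42 135.79] [ 0.82  0.58 -0.  ]
white [    0     0   215   390 49351] [ 71.66 187.22] [ 394.06 -178.9    30.  ]
white [  334     0   306   400 60592] [533.74 164.63] [668.66  35.79  30.  ]
white [ 295  247   39   36 1019] [313.87 265.46] [ 583.08 -125.78   30.  ]
white [ 570  288   46   47 1479] [592.86 312.76] [818.53 -24.38  30.  ]
white [ 247  316  140   71 5699] [312.12 357.86] [ 636.01 -204.16   30.  ]
white [173 377  29  23 465] [189.82 390.  ] [ 564.88 -306.11   30.  ]
white [432 379  30  21 419] [444.17 391.05] [ 764.09 -167.52   30.  ]
tan [ 522    0  118   27 1722] [572.57  12.84] [616.92 127.93  30.  ]
tan [ 275   97   89  156 6064] [317.82 153.95] [533.87 -50.6   30.  ]
```

View pics/w5c.png

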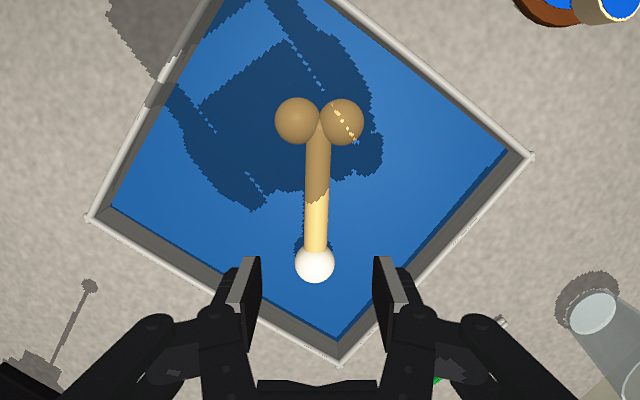

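The wrist view shows the femur: ball (314,264), knee spheres (297,121) and (342,122), shaft clear for the fingers.

Run:
```python
from h import *
p,R=pose();C=cam("wrist",(p,R))
b=onz(C,(314.3,264.3),30);k1=onz(C,(297,120.5),30);k2=onz(C,(342,121.5),30);k=(k1+k2)/2
print(b,k,np.linalg.norm(b-k),np.linalg.norm(k1-k2))
d=b-k;a=np.degrees(np.arctan2(d[1],d[0]));o=(b+k)/2;print("dir",a,"mid",o)
yaw=a+90;plan([o[0],o[1],18.5],down(yaw),6)
```

```text
[ 583.02 -124.56   30.  ] [521.64 -30.79  30.  ] 112.07032880630713 31.119368440545145
dir -56.793775802772636 mid [552.33 -77.68  30.  ]
rows 6 [[np.float64(0.0), np.float64(0.1), np.float64(19.5)], [np.float64(-0.01), np.float64(0.0), np.float64(0.32)]]
```

>>> play_rows(
  motion=[
    [[0,0.5,20],[0,0,1.95]],
    [[0,0,25],[0,0,0]],
    [[0,0,25],[0,0,0]],
    [[0,0,25],[0,0,0]],
    [[0,0,14],[0,0,0]],
    [[0,0,8],[0,0,0]],
    [[0,0,0],[0,0,0]],
    [[0,0,0],[0,0,0]],
  ],
)

```text
time_s: 10.88
eef_pos: [552.5, -78.2, 19.7]
ee_rot: [0.0, 0.958, 0.285, 0.0]
force: [0.7, -0.1, 1.9]
grip_width: 0.583
```

>>> play_rows(
  motion=[
    [[0,0,0],[0,0,0]],
    [[0,0,0],[0,0,0]],
    [[0,0,0],[0,0,0]],
    [[0,0,0],[0,0,0]],
    [[0,0,0],[0,0,0]],
    [[0,0,0],[0,0,0]],
    [[0,0,0],[0,0,0]],
    [[0,0,0],[0,0,0]],
  ],
  fingers=5,
  squeeze=60,
)

```text
time_s: 11.55
eef_pos: [552.7, -78.6, 20.4]
ee_rot: [0.001, 0.959, 0.285, 0.001]
force: [0.8, 1.2, 6.3]
grip_width: 0.183
```

>>> play_rows(
  motion=[
    [[0,0,-5],[0,0,0]],
    [[0,0,-12],[0,0,0]],
    [[0,0,-20],[0,0,0]],
    [[0,0,-28],[0,0,0]],
    [[0,0,-30],[0,0,0]],
    [[0,0,-30],[0,0,0]],
    [[0,0,-30],[0,0,0]],
    [[0,0,-25],[0,0,0]],
    [[0,0,-10],[0,0,0]],
    [[0,0,0],[0,0,0]],
    [[0,0,0],[0,0,0]],
  ],
)

```text
time_s: 12.47
eef_pos: [551.6, -78.4, 208.5]
ee_rot: [-0.0, 0.959, 0.285, -0.0]
force: [-0.5, -0.6, -1.9]
grip_width: 0.187
```

Run:
```python
from h import *
im,C=snap("wrist","w6.png");p,R=pose();print(p,R[:,0],ctrl.sense()["force"])
CS,CT=cam("scene"),cam("top")
T=cv2.imread("pics/top0.png");S=cv2.imread("pics/scene0.png")
r=lambda im,x,y,w,h,k:cv2.resize(im[y:y+h,x:x+w],None,fx=k,fy=k,interpolation=cv2.INTER_CUBIC)
A=r(T,400,140,150,80,5)[:,:640];Sc=r(S,170,120,100,60,6.4)
A=r(T,400,140,140,80,4);Sc=r(S,165,120,100,100,4);W=im[130:400,180:440,::-1]
cv=np.zeros((600,800,3),np.uint8);cv[:320,:560]=A;cv[320:600,:400]=Sc[:280];cv[325:595,420:680]=W
cv2.imwrite("pics/cmp6.png",cv)
```

```text
[551.31 -78.28 207.68] [ 0.84  0.55 -0.  ] [-0.65 -0.02 -2.59]
```

View pics/cmp6.png

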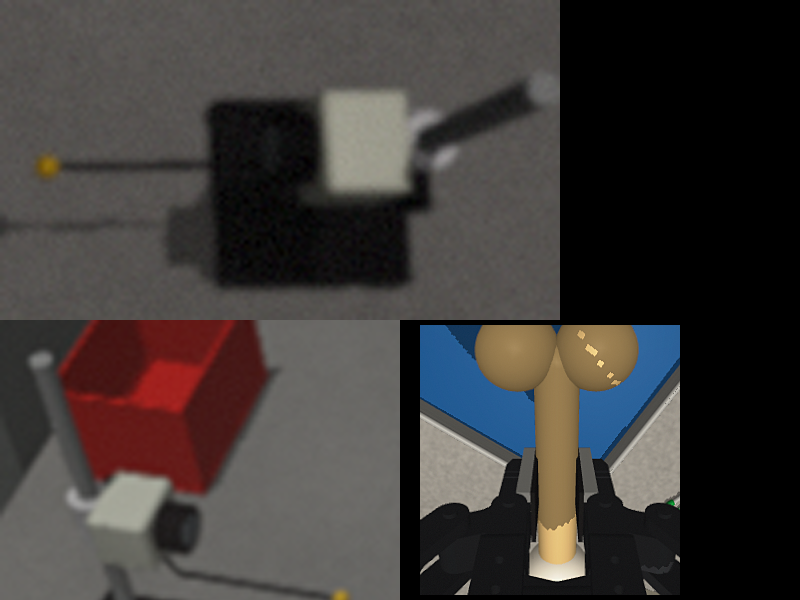

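The femur is held mid-shaft, with 16 mm opening reported. The crops show the pointer rod from top (411,181) to about (452,181), and the post top at (535,161). Next I work out the view axis and look at the tip with the wrist camera.

Run:
```python
from h import *
CT,CS=cam("top"),cam("scene");T=cv2.imread("pics/top0.png");S=cv2.imread("pics/scene0.png")
g=T.astype(float).sum(2)
X=[];
for c in range(420,451,2):
    col=g[172:190,c:c+2].mean(1);bg=np.median(col);w=np.clip(bg-col-20,0,None)
    if w.sum()>0: X.append(onz(CT,(c+.5,172+(w*np.arange(18)).sum()/w.sum()),144.6)[:2])
X=np.array(X);f=np.polyfit(X[:,1],X[:,0],1);print("rod dx/dy",f[0],"deg",np.degrees(np.arctan(f[0])),"x at tip y",np.polyval(f,-292.7),"resid",np.std(X[:,0]-np.polyval(f,X[:,1])))
pt=onz(CT,(535,161.3),378);ps=onz(CS,(165+41/4,120+40/4),378);print("post top",pt,ps)
pm=tri([ray(CT,(535,161.3)),ray(CS,(165+41/4,120+10))]);print("tri",pm)
d=np.array([453.5,-292.7])-(pt+ps)[:2]/2;print("len",np.linalg.norm(d),"view dir deg",np.degrees(np.arctan2(d[1],d[0])))
bs=[onz(CT,(400+x/4,140+y/4),18)[:2] for x,y in((212,102),(216,285),(409,284))];print("base",bs)
plan([560,-190,220],down(0),7)
```

```text
rod dx/dy 0.03221998885412695 deg 1.845430956336017 x at tip y 454.09648889592614 resid 1.3759294115864218
post top [ 452.55 -510.87  378.  ] [ 451.99 -510.3   378.  ]
tri [ 452.37 -510.32  378.44]
len 217.88431261856488 view dir deg 89.67738290207919
base [array([ 518.11, -443.15]), array([ 381.62, -438.01]), array([ 379.08, -578.78])]
rows 7 [[np.float64(-4.1), np.float64(15.7), np.float64(-1.8)], [np.float64(-0.01), np.float64(0.02), np.float64(4.73)]]
```

>>> play_rows(
  motion=[
    [[-4.1,15.7,-1.8],[0,0,4.7]],
    [[-4.1,15.7,-1.8],[0,0,4.7]],
    [[-4.1,15.7,-1.8],[0,0,4.7]],
    [[-4.1,15.7,-1.8],[0,0,4.7]],
    [[-4.1,15.7,-1.8],[0,0,4.7]],
    [[-4.1,15.7,-1.8],[0,0,4.7]],
    [[-4.1,15.7,-1.8],[0,0,4.7]],
    [[0,0,0],[0,0,0]],
    [[0,0,0],[0,0,0]],
    [[0,0,0],[0,0,0]],
  ],
)

```text
time_s: 13.35
eef_pos: [560.3, -189.5, 220.6]
ee_rot: [-0.001, 1.0, 0.003, -0.001]
force: [0.9, -0.5, -1.1]
grip_width: 0.18
```

Run:
```python
from h import *
im,C=snap("wrist","w7.png");p,R=pose();print(p,R[:,0])
cv2.imwrite("pics/w7c.png",im[:,:,::-1])
print("pred tip",proj(C,[453.5,-292.7,144.6]))
m=cv2.inRange(cv2.cvtColor(im,cv2.COLOR_RGB2HSV),(20,150,90),(35,255,255))
n,l,s,c=cv2.connectedComponentsWithStats(m)
CT,CS=cam("top"),cam("scene")
for i in range(1,n):
    if s[i][4]>50:
        r=[ray(CT,(411.42,181.19)),ray(CS,(249.67,189.25)),ray(C,c[i])]
        print(s[i],c[i],"tri all",tri(r),"TW",tri([r[0],r[2]]),"SW",tri(r[1:]))
```

```text
[ 560.39 -189.33  220.96] [ 1.    0.01 -0.  ]
pred tip [[178.71 334.58]]
```

View pics/w7c.png

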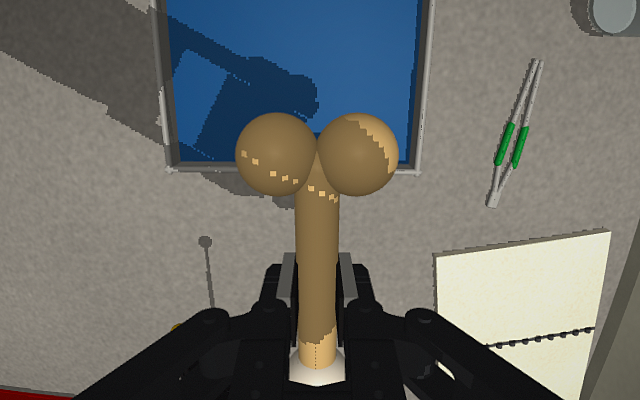

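The yellow tip is only half visible at (176,327), behind a finger link. I move 60 mm forward for a clear view.

>>> play_rows(
  motion=[
    [[0,12,0],[0,0,0]],
    [[0,20,0],[0,0,0]],
    [[0,20,0],[0,0,0]],
    [[0,8,0],[0,0,0]],
    [[0,0,0],[0,0,0]],
    [[0,0,0],[0,0,0]],
    [[0,0,0],[0,0,0]],
  ],
)

```text
time_s: 13.98
eef_pos: [560.8, -249.3, 221.8]
ee_rot: [-0.0, 1.0, 0.002, -0.0]
force: [-0.2, 0.8, -0.7]
grip_width: 0.185
```

Run:
```python
from h import *
im,C=snap("wrist","w8.png");p,R=pose();print(p,R[:,0])
print("pred tip",proj(C,[453.5,-292.7,144.6]))
h=cv2.cvtColor(im,cv2.COLOR_RGB2HSV);m=cv2.inRange(h,(17,140,60),(35,255,255));m[:,240:]=0
n,l,s,c=cv2.connectedComponentsWithStats(m)
CT,CS=cam("top"),cam("scene")
for i in range(1,n):
    if s[i][4]>50:
        x,y,w,hh=s[i][:4];print(s[i],c[i]);u=(x+(w-1)/2,y+(hh-1)/2)
        r=[ray(CT,(411.42,181.19)),ray(CS,(249.67,189.25)),ray(C,u)]
        print("all",tri(r),"TW",tri([r[0],r[2]]),"SW",tri(r[1:]))
# femur axis in tool frame: knee spheres & shaft
mm=cv2.inRange(h,(8,60,70),(22,200,255));mm[:,:225]=0;mm[:,410:]=0;mm[:100]=0;mm[345:]=0
for y in range(215,340,15):
    xs=np.nonzero(mm[y])[0];print(y,xs.min() if len(xs) else None,xs.max() if len(xs) else None,end="; ")
ys,xs=np.nonzero(mm[:215]);print("knee box",xs.min(),xs.max(),ys.min())
```

```text
[ 560.84 -249.27  221.99] [1. 0. 0.]
pred tip [[166.95 266.37]]
[157 255  23  22 390] [168.31 265.58]
all [ 453.67 -292.63  144.16] TW [ 453.73 -293.03  143.1 ] SW [ 454.77 -291.62  145.8 ]
215 295 338; 230 295 338; 245 295 338; 260 296 337; 275 298 335; 290 299 335; 305 299 334; 320 298 335; 335 298 336; knee box 235 398 112
```

Run:
```python
from h import *
plan([454.4,-238.3,194.2],down(-0.7),6)
```

```text
rows 6 [[np.float64(-17.7), np.float64(-1.8), np.float64(4.6)], [np.float64(0.0), np.float64(0.0), np.float64(0.16)]]
```

>>> play_rows(
  motion=[
    [[-8,-0.8,2],[0,0,0.5]],
    [[-18,-1.8,4.6],[0,0,0.5]],
    [[-20,-2,5],[0,0,0]],
    [[-20,-2,5],[0,0,0]],
    [[-20,-2,5],[0,0,0]],
    [[-14,-1.5,4],[0,0,0]],
    [[-6.2,-0.7,2],[0,0,0]],
    [[0,0,0],[0,0,0]],
    [[0,0,0],[0,0,0]],
    [[0,0,0],[0,0,0]],
    [[0,0,0],[0,0,0]],
  ],
)

```text
time_s: 14.95
eef_pos: [455.3, -238.3, 194.4]
ee_rot: [0.0, 1.0, -0.007, 0.0]
force: [-0.6, -0.6, -1.0]
grip_width: 0.185
```

Run:
```python
from h import *
a,CS=snap("scene","s9.png");b,CT=snap("top","t9.png");w,CW=snap("wrist","w9.png");p,R=pose();print(p,R[:,0],ctrl.sense()["grip_width"])
us,ut=proj(CS,[453.7,-292.6,204.2])[0],proj(CT,[453.7,-292.6,204.2])[0];print("focus px scene",us,"top",ut)
ks,kt=proj(CS,[455,-183,204.2])[0],proj(CT,[455,-183,204.2])[0];print("knee px",ks,kt)
r=lambda im,u,w,h,k:cv2.resize(im[int(u[1])-h//2:int(u[1])+h//2,int(u[0])-w//2:int(u[0])+w//2,::-1],None,fx=k,fy=k,interpolation=cv2.INTER_CUBIC)
print("origins",int(us[0])-65,int(us[1])-50,int(ut[0])-65,int(ut[1])-50)
A=r(a,us,130,100,3);B=r(b,ut,130,100,3);W=w[100:400,120:520,::-1]
cv=np.zeros((600,790,3),np.uint8);cv[:300,:390]=A;cv[:300,400:790]=B;cv[300:,:400]=W;cv2.imwrite("pics/c9.png",cv)
```

```text
[ 454.98 -238.2   194.26] [ 1.   -0.01  0.  ] 0.18371962795768343
focus px scene [247.21 177.63] top [415.74 177.31]
knee px [277.69 182.5 ] [372.36 177.85]
origins 182 127 350 127
```

View pics/c9.png

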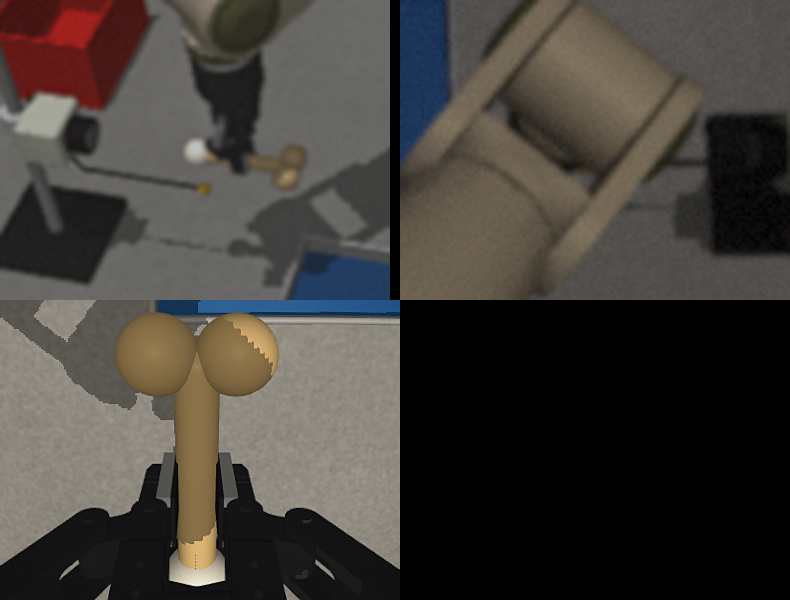

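The scene crop shows the ball at scene (247.3,177.7), against (247.2,177.6) predicted for the focus, and the knee centre at (278.7,182.5), against (277.7,182.5). The arm hides the top view. One numeric tilt check from the wrist picture.

Run:
```python
from h import *
from scipy.optimize import least_squares
p,R=pose();C=cam("wrist",(p,R));w=cv2.imread("pics/w9.png")
h=cv2.cvtColor(w,cv2.COLOR_BGR2HSV);m=cv2.inRange(h,(8,60,60),(22,220,255));m[:, :225]=0;m[:,410:]=0;m[:105]=0;m[340:]=0
# silhouettes: sphere bounds and shaft widths vs. row
print("left sphere L", np.nonzero(m[140:170].any(0))[0].min(),"R",np.nonzero(m[140:170].any(0))[0].max(),"top",np.nonzero(m[:,260:290].any(1))[0].min(), "bottom L",np.nonzero(m[:,265:290].any(1))[0].max())
for t in (-4,-2,0,2,4):
  for ax in (-10,):
    a=np.radians(t);f=lambda y:np.array([0,y*np.cos(a),ax+y*np.sin(a)]) # +t: ball lower
    k=f(-55.7);L=p+R@(k+[-15,0,0]);Rr=p+R@(k+[15,0,0]);u=proj(C,[L,Rr]);dep=(C[2]@L+C[3]);d=np.linalg.norm(dep)
    ws=[]
    for y in(-38,): 
        c=f(y);q=proj(C,[p+R@(c+[-9,0,0]),p+R@(c+[9,0,0])]);ws.append((q[0,1],q[1,0]-q[0,0]))
    print(t,"spheres",u.ravel(),"diam px",354.98*2*16/np.sqrt(d*d-256)/ (dep[2]/d)**1,"shaft",ws)
for y in (205,215,225,235,245):
    xs=np.nonzero(m[y])[0];print(y,xs.min(),xs.max(),xs.max()-xs.min()+1)
s=ctrl.sense();print(s["time_s"],s["force"],s["wrist_torque"])
```

```text
left sphere L 235 R 398 top 112 bottom L 196
-4 spheres [279.38 155.08 356.1  155.15] diam px 82.55392339249288 shaft [(np.float64(198.77492334077974), np.float64(44.63299169487476))]
-2 spheres [278.88 155.9  356.65 155.96] diam px 83.69800319814114 shaft [(np.float64(199.7031658412287), np.float64(45.033707475728875))]
0 spheres [278.36 156.91 357.2  156.97] diam px 84.86180729175683 shaft [(np.float64(200.7596652662854), np.float64(45.437218236758895))]
2 spheres [277.83 158.12 357.76 158.19] diam px 86.04417502078297 shaft [(np.float64(201.94626063319043), np.float64(45.84295183265124))]
4 spheres [277.3  159.55 358.32 159.62] diam px 87.24379481485697 shaft [(np.float64(203.26458176141773), np.float64(46.250298606207195))]
205 294 339 46
215 294 338 45
225 295 338 44
235 295 338 44
245 295 338 44
15.1 [-0.16  0.69 -1.67] [-0.01 -0.01 -0.02]
```

Level to within about 2° and within about 1 mm. I check the vertebrae once more numerically, then hand in.

Run:
```python
from h import *
CS=cam("scene");S0=cv2.imread("pics/scene0.png");S=cv2.imread("pics/s9.png")
u=proj(CS,[629,155,40])[0];x,y=u.astype(int)
m=cv2.inRange(cv2.cvtColor(S,cv2.COLOR_BGR2HSV),(105,120,60),(130,255,255));k=np.zeros_like(m);k[y-8:y+9,x-9:x+10]=m[y-8:y+9,x-9:x+10]
ys,xs=np.nonzero(k);print("blue disc exp",u,"got",xs.mean(),ys.mean(),len(xs))
for nm,b in(("red vertebra",(365,215,35,25)),("camera",(175,155,40,35))):
    x,y,w,h=b;print(nm,"mean diff",np.abs(S[y:y+h,x:x+w].astype(int)-S0[y:y+h,x:x+w]).mean())
print(ctrl.finish_job(),ctrl.sense()["time_s"])
```

```text
blue disc exp [365.51 268.36] got 366.6753246753247 267.2207792207792 77
red vertebra mean diff 0.9222857142857143
camera mean diff 0.8371428571428572
the job is handed in; nothing more can be done
the job is handed in; nothing more can be done
```

I put the blue-disc vertebra on the blue stand, then picked up the femur and held it at the inspection camera. I handed the job in at about 15 s, still gripping it.

**Vertebra:** a picture after release showed the post inside the canal and the vertebra flat on the base. At the end its disc was within about 1.5 pixels of where it should be.

**Femur:**
- **Ball:** in the scene camera it sits within 0.2 pixel of the computed focus point. The focus is 60 mm above the yellow tip, which I measured with three cameras.
- **Knee end:** it is about 1 pixel from where it should be.
- **Level:** the wrist picture puts the bone level within about 2°.

**Red-disc vertebra and camera:** the before and after pictures of both match.

**Disagreements and gaps:**
- **Line of view:** different features gave 87.8° to 89.7°, and I used 89.3°.
- **Knee along the bone:** the wrist picture showed it about 1 mm off the prediction.
- **Final top view:** the arm hid the ball, so that view could not confirm its position.

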